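# Wind the bottle clamp shut by its crank

## Robot

A 7-joint arm with a two-finger parallel gripper is mounted at the origin on a cart in front of the work surface, level with it; the furniture and walls round the work are solid. World frame = base frame: x ahead of the robot, y to its left, z up, the work surface at z = 0. Lengths are in mm, angles in degrees, forces in N, time in s.
With the tool pointing down it reaches from about 350 to 900 mm from the base axis. Payload 8.1 kg.
Tool frame: the origin (TCP) lies at the very end of the fingers, on their centre line; the grasp point (between the pads) lies arm.grip_depth behind it (arm.grip_depth is the distance from the TCP to the grasp point, in mm); z points along the fingers, y is the line along which they close (so a half turn about z gives the same grasp; the last joint's range is limited). The gripper opens to 85 mm and grips with 20 to 120 N. Pads are 22 mm wide; open, the fingers measure 114 mm over their backs; the gripper's body (76 mm by 85 mm) begins 54 mm behind the grasp point. The pads swing forward as they close: fully open they stand 13 mm farther back than shut.
Start: joints at [62.418, 24.895, 1.432, 90.138, -0.665, 64.973, -4.303], TCP at [231.106, -580.716, 231.323] pointing down, gripper open.
Joint ranges: [-149.89, 149.89], [-25.12, 119.58], [-72.63, 75.52], [4.76, 147.25], [-75.54, 255.54], [6.69, 114.76], [-157.13, 157.13]. Speed limits (degrees/s): [127.2, 127.2, 172.46, 172.46, 180, 180, 180].

## Interface

Orientations are given as [roll, pitch, yaw] about the fixed x, y, z axes, in that order (R = Rz(yaw) Ry(pitch) Rx(roll)).
In Python, from rig import arm, read_camera, camera_info, ticket gives the robot as it stands. The module is installed in compiled form; this text tells all that it offers.
- The arm moves only by the tool jog_arm, never from a script. Its argument "moves" is a list of rows, each an object with "claw": the opening, from 0 (shut) to 1 (fully open); "translation": the shift along the tool's x, y, z in cm, a list of three; "spin": the turn about the tool's z in degrees. A call has 1 to 12 rows; each row shifts and turns the commanded pose from where the row before left it, along the tool's axes as they then stand; what a row does not reach is not made up. A row lasts 1/8 s, in which the tool goes at most 62.5 mm and 10.7 degrees, less where a joint would pass 70% of its speed; a pose out of reach is approached as far as the arm can. A call is refused whole if a number of a shift passes 6.25 or a number of a turn 10.7, either way. A call with a gripper value outside its range is refused whole. The fingers move at their own pace and stop on an object; the grip force is fixed at half the most. Time passes only in rows, so rows that do not move let the fingers close. It gives the time, the measured TCP pose, the force, the opening and the grip force at its end, in the units of the state.
- arm.read_state(): the state, without advancing time (a new reading comes with each control period).
- read_camera(name): name is "scene" or "top" or "wrist"; returns (picture, depth): 400x640x3 uint8, blue, green, red; 400x640 float32, mm along the optical axis (not along the pixel's ray), 0 where there is no reading.
- camera_info(name): a dict with "mtx" (3x3 intrinsics, pixels), "k1" (the pictures are not rectified: a ray, as slopes to the right and down, at radius r is drawn at 1 + k1 r^2 times it, then the intrinsics apply), "world_from_camera" (4x4, takes a point from camera to world coordinates). Camera axes: x right, y down, z forward; pixel columns grow to the right and rows downward; lengths in mm; the calibration is good to about 2 mm. A picture is of the moment at which its call begins: read the wrist's pose just before it. camera_info takes no time and is no camera call; for the wrist camera it gives the pose at the moment of the call.
- ticket.finish_job(): hands the job in; it is judged then, once.
The state is a dict: "clock": time; "q": joint angles; "joint_velocities": joint speeds; "effort": joint torques, N m; "tcp_pos": TCP position; "ee_rot": TCP orientation; "ft_force": force on the tool from outside, world axes, zero at the start; "torque": the same for the moment, N m; "grip_width": opening from 0.0 (shut) to 1.0 (fully open); "grasp_force": force on a finger pad.
Only numpy, scipy, OpenCV 4.12 (cv2) and the standard library are available. Lean on these libraries where they do the work, as an engineer would, in place of code of your own. Each camera call takes 0.05 s, during which the arm holds its last target. There are 200 camera calls.

## Task

Stand the media bottle upright on the bed of the bottle clamp, between its V cradle and its moving jaw, and let go of it. Then take the crank by its free-turning grip and wind it clockwise, steadily and without once letting go, until you feel that the bottle is pressed firmly into the V; do not over-tighten it, because the glass would crack. Finally let go of the crank so that the bottle stays clamped, and leave the other things on the bench where they are.

Things in the scene. Friction and masses are not known exactly. Their poses are not given: they have to be found in the camera images.
- bottle: The screw-cap media bottle, clear round glass with a blue cap, 56 mm in diameter, 107 mm tall, about 0.16 kg; origin at the centre of its underside, z up. Its straight wall reaches from the foot to about 65 mm up; grip it there, above 35 mm when it goes into the clamp. Behind it (100 mm or more from its axis) stands the open clear-walled water bath, 190 mm tall: carry it over in a straight line or high.
- clamp: The bottle clamp, fixed to the worktop: aluminium base plate 116 x 370 mm, 12 mm thick, its long side along its y axis (from y = -150 to +220 mm). Origin on the worktop, z up. From -y to +y along it: back-stop with a V cradle, bed for the bottle, moving jaw, grey gear box (y = 102 to 202 mm, top 70 mm above the worktop) with the crank on top.
- clamp_v (a point): Fixed point on the base plate at clamp x = 0, y = -45 mm, 12 mm above the worktop. The rubber-faced 120 degree V (64 mm wide, 30 to 66 mm above the worktop) opens to +y. Its back-stop is set by hand: the bottle first touches the V with its axis anywhere within 9 mm either way of this point along y (not reported: see or feel it). The V is sprung and then gives way to -y, 8 N/mm.
- clamp_seat (a point): Where to put the bottle down: point on the bed (12 mm above the worktop) at clamp x = 0, y = -20 mm, between V and jaw. Axes as the clamp's. Two guide rails, 14 mm high, 65 mm apart inside, run along y on either side, so the bottle's axis must come within 4 mm of clamp x = 0; along y it may stand up to 8 mm off this point.
- jaw: The moving jaw, a steel block 78 mm wide with a flat rubber face, top 68 mm above the worktop; origin at worktop height under its rubber face, which looks to the clamp's -y. It stands at clamp y = 33 mm at crank value 0 and moves to -y, 24 mm per crank turn (so it pushes the bottle along the bed into the V).
- crank (a joint): Crank angle in rad, growing clockwise seen from above (this closes the jaw, 24 mm a turn); range -0.5 to 22, starts between 0 and 3. It stays where it is left. Friction of 0.30 N m resists it while it moves (about 7 N along the circle at the grip) and fades to 0 to 1 N when the hand pauses; the clamping force adds 0.0038 N m per N, moving or paused.
- crank_axis (a point): Point on the crank's vertical axis, 115 mm above the worktop. How it feels: the bottle is held properly at 40 to 70 N of clamping force, 1.3 to 2.3 rad of crank past the first touch with the V; the push along the circle at the grip is then 3.4 to 6 N more than before the touch (aim for 4 to 5; compare moving with moving, or paused with paused). Over-tightened above 80 N (7 N more).
- grip_mid (a point): On the crank's upright free-spinning black grip: a round post 20 mm in diameter, from 88 to 141 mm above the worktop, 45 mm from the crank's axis; this point is on its centre line, 118 mm above the worktop. The steel crank arm below has its top 84 to 88 mm above the worktop. The grip turns freely on its pin, so a hand that holds it need not turn.
- crank_grip: The same grip; origin at the centre of its lower end, 88 mm above the worktop; its own yaw has no meaning.
- beaker: Bystander: beaker, 48 mm in diameter, 57 mm tall; origin under its centre.
- dish_a: Bystander: closed culture dish 60 mm in diameter, 15 mm tall, under dish_b.
- dish_b: Bystander: the same kind of dish on top of dish_a.
- vial_a: Bystander: sample vial 21 mm in diameter, 47 mm tall.
- vial_b: Bystander: another such vial.
- marker: Bystander: marker pen 134 mm long, lying.
- timer: Bystander: lab timer 33 x 52 x 47 mm.
- burner: Bystander: gas burner 71 mm wide, 124 mm tall.
There are look-alikes about, which are no part of the job. What is shaped like the bottle but pink is not meant.

How it is judged:
By the outcome, as a careful person would: the job done as asked, in the order asked, and still so for the second after the job is handed in, with the robot touching nothing.
It also fails if it takes over 72 s, if anything falls off the work surface, if the arm or the gripper's body presses on something with over 40 N, if the wrist force passes 120 N, or if a joint passes its speed limit or range.

## Working session

There is one attempt and no reset: what is moved stays moved. The work goes in short steps, Python scripts to look and compute and a tool call to move; the robot and the scene stay as the last step left them, time stands still between calls to the robot, and variables do not carry over. Pictures are saved under pics/ and viewed, at most 10 in all, crops included, and the job is handed in when it is done.

Besides the shell and the picture viewer there is one more tool, called after ">>>" as name(argument=value, ...) on one line, values as JSON. jog_arm: Moves the arm, as the interface text tells. Its arguments: {"type":"object","properties":{"moves":{"type":"array"}},"required":["moves"]}

```bash
mkdir -p pics; cat > h.py <<'E'
import numpy as np, cv2
from rig import arm, read_camera, camera_info, ticket
def snap(n):
    ci=camera_info(n); p,d=read_camera(n); return p,d,ci
def und(ci,u,v):
    K=ci["mtx"]; K=np.array(K); k=ci["k1"]
    D=np.array([(np.asarray(u,float)-K[0,2])/K[0,0],(np.asarray(v,float)-K[1,2])/K[1,1]])
    s=D.copy()
    for _ in range(20): s=D/(1+k*(s**2).sum(0))
    return s
def ray(ci,u,v,z):
    T=np.array(ci["world_from_camera"]); s=und(ci,u,v)
    d=T[:3,:3]@np.array([s[0],s[1],np.ones_like(s[0])]); o=T[:3,3]
    t=(z-o[2])/d[2]; return (o.reshape(3,*[1]*(d.ndim-1))+t*d)
def cloud(ci,depth):
    T=np.array(ci["world_from_camera"]); v,u=np.mgrid[0:400,0:640]
    s=und(ci,u,v); P=np.stack([s[0]*depth,s[1]*depth,depth])
    W=np.tensordot(T[:3,:3],P,1)+T[:3,3].reshape(3,1,1); W[:,depth==0]=np.nan
    return W
E
python3 - <<'E'
from h import *
s=arm.read_state(); print(s, arm.grip_depth)
for n in ("scene","top"):
    p,d,ci=snap(n); cv2.imwrite(f"pics/{n}0.png",p); np.savez(f"pics/{n}0.npz",p=p,d=d,T=ci["world_from_camera"]); print(n,ci)
E
```

```text
{'clock': 0.0, 'q': array([62.41796166, 24.93812498,  1.4317249 , 90.19135068, -0.6653616 ,
       64.97331822, -4.30359445]), 'joint_velocities': array([ 0.03447956, -0.07485085,  0.10400478, -0.04163744,  0.01746843,
       -0.07271263,  0.05305621]), 'effort': array([-1.61351772e-04, -6.70474005e+01,  1.02416340e+00, -3.16217315e+01,
        1.53184886e-02,  1.23935824e-02, -1.77832482e-05]), 'tcp_pos': array([ 230.87282072, -580.22670923,  230.49282511]), 'ee_rot': array([-1.79905892e+02,  8.28105742e-03,  2.16976867e+01]), 'ft_force': array([-0.64826282,  0.08875844, -0.03599796]), 'torque': array([0.01144098, 0.0227358 , 0.01131397]), 'grasp_force': 0.0, 'grip_width': 0.9958571190289833} 18.700000000000003
scene {'mtx': array([[482.72639843,   0.        , 323.15406824],
       [  0.        , 482.72639843, 200.51969089],
       [  0.        ,   0.        ,   1.        ]]), 'k1': -0.06199770232873974, 'world_from_camera': array([[-5.48676458e-01, -4.94831380e-01,  6.73866492e-01,
        -4.37066308e+02],
       [-8.36032920e-01,  3.26447210e-01, -4.41000200e-01,
         5.71814107e+02],
       [-1.76109823e-03, -8.05340999e-01, -5.92809223e-01,
         9.68785964e+02],
       [ 0.00000000e+00,  0.00000000e+00,  0.00000000e+00,
         1.00000000e+00]])}
top {'mtx': array([[457.77569722,   0.        , 323.84589468],
       [  0.        , 457.77569722, 204.34304647],
       [  0.        ,   0.        ,   1.        ]]), 'k1': -0.13609253863810764, 'world_from_camera': array([[-2.91494513e-02, -9.85443033e-01,  1.67488322e-01,
         3.21211748e+02],
       [-9.99575063e-01,  2.87287410e-02, -4.93483321e-03,
        -5.64726116e+01],
       [ 5.12683733e-05, -1.67560998e-01, -9.85861709e-01,
         1.36440011e+03],
       [ 0.00000000e+00,  0.00000000e+00,  0.00000000e+00,
         1.00000000e+00]])}
```

View pics/scene0.png

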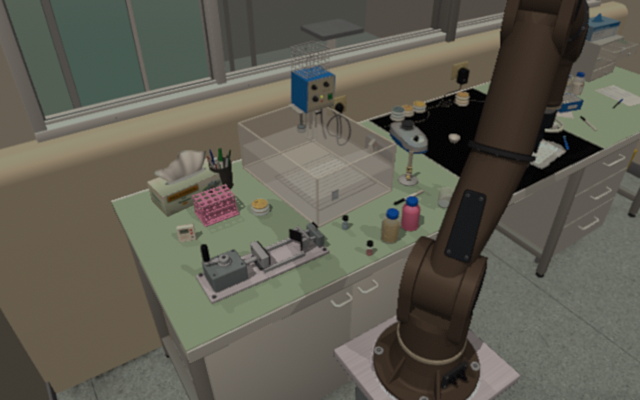

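View pics/top0.png

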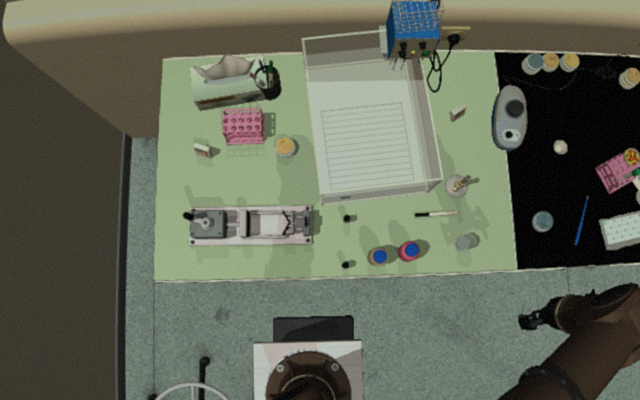

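The scene shot shows the tan bottle with a blue cap left of the pink look-alike. In the top shot the cap is at (379,257), pink at (409,251), the clamp plate spans (189..313, 205..246), and the black grip is at (188,215).

```bash
python3 - <<'E'
from h import *
f=np.load("pics/top0.npz"); ci=camera_info("top"); p=f["p"]; d=f["d"]
print("cap",ray(ci,379,257,105), "pink",ray(ci,409,251,105),"grip",ray(ci,188,215,141))
W=cloud(ci,d)
hsv=cv2.cvtColor(p,cv2.COLOR_BGR2HSV)
m=((hsv[...,0]>100)&(hsv[...,0]<130)&(hsv[...,1]>130)).astype(np.uint8); m[:200]=0; m[300:]=0; m[:,:340]=0
m[:,430:]=0
n,l,s,c=cv2.connectedComponentsWithStats(m)
for i in range(1,n):
    if s[i,4]>20: print(s[i],c[i],ray(ci,*c[i],106).round(1), np.nanmax(W[2][l==i]))
# plate by greyness & height
z=W[2]; roi=np.zeros(z.shape,bool); roi[195:256,180:325]=True
grn=(hsv[...,1]>45)
q=(roi&~grn&(p.max(2)>60)).astype(np.uint8)
q=cv2.morphologyEx(q,cv2.MORPH_OPEN,np.ones((3,3)))
c=max(cv2.findContours(q,0,2)[0],key=cv2.contourArea); r=cv2.minAreaRect(c); print(r); b=cv2.boxPoints(r)
B=ray(ci,b[:,0],b[:,1],12).T; print(B.round(1)); 
print(np.linalg.norm(np.roll(B,1,0)-B,axis=1), B.mean(0))
for n_,u,v in [("vial",345,265),("vial2",347,218),("beaker",463,242)]: print(n_,ray(ci,u,v,45).round())
big=cv2.resize(p[195:275,175:425],None,fx=3.2,fy=3.2,interpolation=cv2.INTER_CUBIC); cv2.imwrite("pics/topc.png",big)
E
```

```text
cap [ 384.07697541 -209.96210026  105.        ] pink [ 397.76280851 -293.88718371  105.        ] grip [510.33880103 309.4759739  141.        ]
[406 244  13  12 120] [411.53333333 249.45      ] [ 401.7 -301.   106. ] 112.04522287532632
[374 250  13  13 127] [379.60629921 256.02362205] [ 386.6 -211.6  106. ] 112.38950696632651
((249.99432373046875, 225.130859375), (39.24150466918945, 122.58547973632812), 89.11859893798828)
[[556.4 347.3  12. ]
 [551.4 -24.7  12. ]
 [433.7 -23.5  12. ]
 [437.4 343.5  12. ]]
[119.15415414 372.03264254 117.68518203 367.01497677] [494.7322852  160.63688549  12.        ]
vial [ 367. -119.   45.]
vial2 [ 503. -129.   45.]
beaker [ 422. -466.   45.]
```

View pics/topc.png

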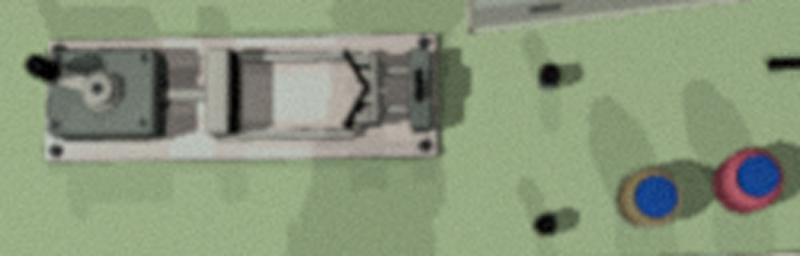

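>>> jog_arm(moves=[{"claw":1,"translation":[0,0,0],"spin":-10.5},{"claw":1,"translation":[0,0,0],"spin":-10.5},{"claw":1,"translation":[0,0,0],"spin":-10.5},{"claw":1,"translation":[0,0,0],"spin":-10.5},{"claw":1,"translation":[0,0,0],"spin":-10.5},{"claw":1,"translation":[0,0,0],"spin":-10.5},{"claw":1,"translation":[0,0,0],"spin":-4.6}])

```text
clock: 0.98
tcp_pos: [230.8, -580.5, 230.8]
ee_rot: [-180.0, -0.0, 89.5]
ft_force: [0.0, 0.3, -0.3]
grip_width: 0.999
grasp_force: 0.0
```

>>> jog_arm(moves=[{"claw":1,"translation":[3,1,0],"spin":0},{"claw":1,"translation":[5,2,0],"spin":0},{"claw":1,"translation":[5.5,2.5,0],"spin":0},{"claw":1,"translation":[5.5,2.5,0],"spin":0},{"claw":1,"translation":[5.5,2.5,0],"spin":0},{"claw":1,"translation":[5,2.5,0],"spin":0},{"claw":1,"translation":[4.5,1.5,0],"spin":0},{"claw":1,"translation":[2.5,0.5,0],"spin":0},{"claw":1,"translation":[0,0,0],"spin":0}])

```text
clock: 2.1
tcp_pos: [385.9, -215.6, 231.3]
ee_rot: [-180.0, -0.0, 89.5]
ft_force: [-0.3, -0.9, 0.2]
grip_width: 1.002
grasp_force: 0.0
```

```bash
python3 - <<'E'
from h import *
s=arm.read_state(); print(s["tcp_pos"],s["ee_rot"],s["q"])
p,d,ci=snap("wrist"); cv2.imwrite("pics/w1.png",p); print(ci)
W=cloud(ci,d)
hsv=cv2.cvtColor(p,cv2.COLOR_BGR2HSV)
m=((hsv[...,0]>100)&(hsv[...,0]<130)&(hsv[...,1]>130)).astype(np.uint8)
n,l,st,c=cv2.connectedComponentsWithStats(m)
for i in range(1,n):
    if st[i,4]>60: print(st[i],c[i],ray(ci,*c[i],107).round(1), np.nanmedian(W[2][l==i]))
E
```

```text
[ 385.90192205 -215.60085003  231.28393199] [-1.79990124e+02 -1.59288397e-02  8.95226917e+01] [ 45.1710307    9.96694528 -26.02026638 112.54016795   5.08958825
  58.60112287  16.35750443]
{'mtx': array([[350.57433889,   0.        , 313.60082758],
       [  0.        , 350.57433889, 198.09280748],
       [  0.        ,   0.        ,   1.        ]]), 'k1': -0.00725524075729652, 'world_from_camera': array([[ 9.99966648e-01, -7.60234894e-03, -2.98436453e-03,
         3.85228235e+02],
       [-8.14964840e-03, -9.52722922e-01, -3.03731159e-01,
        -1.37802655e+02],
       [-5.34202236e-04,  3.03745351e-01, -9.52753104e-01,
         3.73818630e+02],
       [ 0.00000000e+00,  0.00000000e+00,  0.00000000e+00,
         1.00000000e+00]])}
[ 294  158   45   47 1672] [316.06698565 181.0687799 ] [ 386.4 -208.8  107. ] 106.1524479677318
[ 313  257   42   43 1443] [333.28828829 278.13860014] [ 400.8 -295.4  107. ] 105.97402082109454
```

View pics/w1.png

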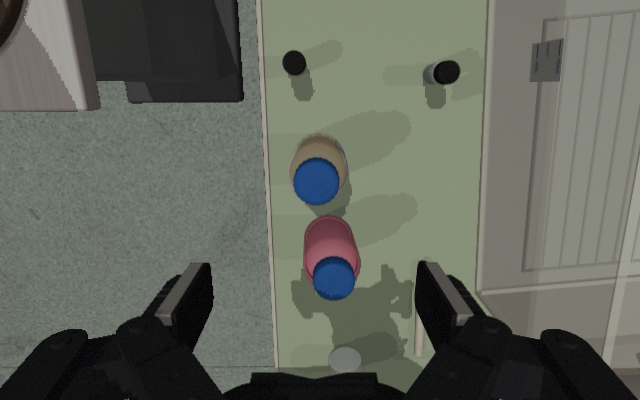

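The wrist shot shows the target bottle's cap at (316,181), pink at (333,278), and the fingers at the bottom edge, straddling the bottle in x.

>>> jog_arm(moves=[{"claw":1,"translation":[0.3,0,2],"spin":0},{"claw":1,"translation":[0.3,0.05,4],"spin":0},{"claw":1,"translation":[0,0,4.5],"spin":0},{"claw":1,"translation":[0,0,4.5],"spin":0},{"claw":1,"translation":[0,0,3],"spin":0},{"claw":1,"translation":[0,0,1.3],"spin":0},{"claw":1,"translation":[0,0,0],"spin":0},{"claw":0.55,"translation":[0,0,0],"spin":0},{"claw":0.4,"translation":[0,0,0],"spin":0},{"claw":0.4,"translation":[0,0,0],"spin":0},{"claw":0.4,"translation":[0,0,0],"spin":0}])

```text
clock: 3.52
tcp_pos: [387.1, -212.2, 40.0]
ee_rot: [179.9, 0.1, 89.3]
ft_force: [-2.9, 1.1, 14.5]
grip_width: 0.629
grasp_force: 60.2
```

>>> jog_arm(moves=[{"claw":0.4,"translation":[0,0,-1],"spin":0},{"claw":0.4,"translation":[0,0,-2.5],"spin":0},{"claw":0.4,"translation":[0,0,-4],"spin":0},{"claw":0.4,"translation":[1,0.5,-3],"spin":0},{"claw":0.4,"translation":[3,1.3,-1.5],"spin":0},{"claw":0.4,"translation":[4,1.7,0],"spin":0},{"claw":0.4,"translation":[5,2.2,0],"spin":0},{"claw":0.4,"translation":[5,2.2,0],"spin":0},{"claw":0.4,"translation":[3.5,1.6,0],"spin":0},{"claw":0.4,"translation":[1.5,0.8,0],"spin":0},{"claw":0.4,"translation":[0,0,0],"spin":0}])

```text
clock: 4.9
tcp_pos: [492.0, 17.6, 158.6]
ee_rot: [180.0, -0.0, 89.4]
ft_force: [-0.2, -0.4, -1.6]
grip_width: 0.628
grasp_force: 63.2
```

```bash
python3 - <<'E'
from h import *
s=arm.read_state(); print(s["tcp_pos"],s["ee_rot"],s["ft_force"])
p,d,ci=snap("wrist"); cv2.imwrite("pics/w2.png",p); np.savez("pics/w2.npz",p=p,d=d,mtx=ci["mtx"],k1=ci["k1"],world_from_camera=ci["world_from_camera"])
E
```

```text
[492.0221637   17.56886303 158.60392261] [ 1.79991149e+02 -1.12340964e-03  8.93903860e+01] [-0.18568188 -0.36598858 -1.58434701]
```

View pics/w2.png

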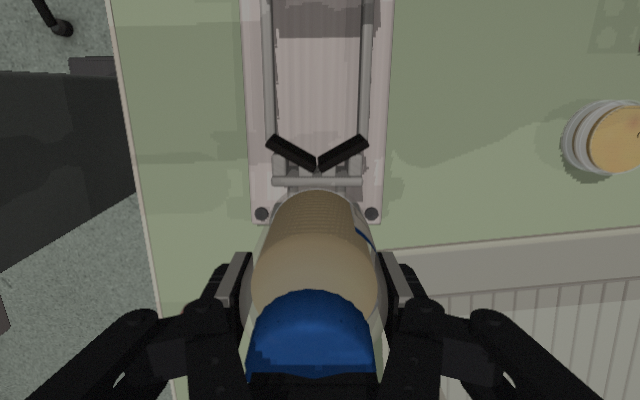

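The bottle is held upright. Ahead are the V (tips about (272,143) and (364,142), apex (317,165)), the rails at columns 270 and 366, and the plate end at row 222.

```bash
python3 - <<'E'
from h import *
f=np.load("pics/w2.npz"); ci=f; p=f["p"];W=cloud(f,f["d"])
hsv=cv2.cvtColor(p,cv2.COLOR_BGR2HSV)
# plate outer edges: boundary green -> grey per row
for v in (20,60,100,200):
    row=hsv[v,:,1]; 
    g=np.convolve(p[v,:,1].astype(float)-p[v,:,2],np.ones(3)/3,'same')
    idx=np.where(g[200:450]<3)[0]+200
    print(v,idx.min(),idx.max(),ray(ci,idx.min(),v,12).round(1)[:2],ray(ci,idx.max(),v,12).round(1)[:2])
for n,u,v,z in [("screwL",261,214,12),("screwR",372,214,12),("tipL",271,140,66),("tipR",364,140,66),("apex",317,165,66),("apexfront",317,157,66)]:
    print(n,ray(ci,u,v,z).round(1)[:2], W[:,v,u].round(1))
for v in (60,100): print(v,[ (u,W[:,v,u].round(0)) for u in (266,270,274,362,366,370)])
m=((p.max(2)<55)); m[:120]=0;m[175:]=0;m[:,:255]=0;m[:,380:]=0
c=max(cv2.findContours(m.astype(np.uint8),0,2)[0],key=cv2.contourArea)[:,0]
P=ray(ci,c[:,0],c[:,1],66); print("V x range",P[0].min(),P[0].max(),"y",P[1].min(),P[1].max(), np.nanmedian(W[2][m]))
E
```

```text
20 240 393 [437.  143.2] [551.2 142. ]
60 242 391 [436.5 115.3] [551.2 114.1]
100 244 388 [436.   85.6] [550.5  84.4]
200 250 382 [435.3   2. ] [549.8   0.8]
screwL [444.1 -11.1] [444.8  -9.5  16.3]
screwR [541.6 -12.1] [540.6  -9.9  17.8]
tipL [462.6  61.4] [462.5  61.3  64.8]
tipR [524.8  60.8] [524.8  60.8  66.1]
apex [493.2  44.1] [493.6  32.3  12.2]
apexfront [493.3  49.6] [493.7  39.2  12.6]
60 [(266, array([456., 114.,  23.])), (270, array([459., 114.,  24.])), (274, array([461., 115.,  11.])), (362, array([527., 114.,  23.])), (366, array([530., 114.,  24.])), (370, array([533., 113.,  25.]))]
100 [(266, array([455.,  86.,  24.])), (270, array([458.,  86.,  25.])), (274, array([461.,  86.,  22.])), (362, array([528.,  85.,  25.])), (366, array([531.,  85.,  25.])), (370, array([536.,  85.,  12.]))]
V x range 459.04744544099077 527.6179943404557 y 39.13135056526666 66.04206230226815 64.67567823270338
```

>>> jog_arm(moves=[{"claw":0.4,"translation":[1.5,0,0],"spin":0},{"claw":0.4,"translation":[3,0.1,0],"spin":0},{"claw":0.4,"translation":[3,0,1],"spin":0},{"claw":0.4,"translation":[1.34,0,2],"spin":0},{"claw":0.4,"translation":[0,0,3],"spin":0},{"claw":0.4,"translation":[0,0,2],"spin":0},{"claw":0.4,"translation":[0,0,0.6],"spin":0},{"claw":0.4,"translation":[0,0,0],"spin":0}])

```text
clock: 5.95
tcp_pos: [494.0, 105.4, 72.5]
ee_rot: [-180.0, 0.0, 89.3]
ft_force: [0.3, -0.3, -1.4]
grip_width: 0.631
grasp_force: 63.2
```

```bash
python3 - <<'E'
from h import *
s=arm.read_state(); print(s["tcp_pos"],s["ee_rot"],s["ft_force"])
p,d,ci=snap("wrist"); cv2.imwrite("pics/w3.png",p); np.savez("pics/w3.npz",p=p,d=d,mtx=ci["mtx"],k1=ci["k1"],world_from_camera=ci["world_from_camera"])
hsv=cv2.cvtColor(p,cv2.COLOR_BGR2HSV)
m=((hsv[...,0]>100)&(hsv[...,0]<130)&(hsv[...,1]>130)); 
z=s["tcp_pos"][2]-40+107
for v in (320,340,360):
    i=np.where(m[v])[0]; print(v,i.min(),i.max(),ray(ci,(i.min()+i.max())/2,v,z))
E
```

```text
[493.95084777 105.3584415   72.49133025] [-1.79985772e+02  6.93313635e-03  8.92669831e+01] [ 0.2934357  -0.28465088 -1.40547647]
320 239 364 [489.79215831 126.57462822 139.49133025]
340 250 371 [491.9888033  120.39587058 139.49133025]
360 246 374 [491.75758779 113.97585967 139.49133025]
```

View pics/w3.png

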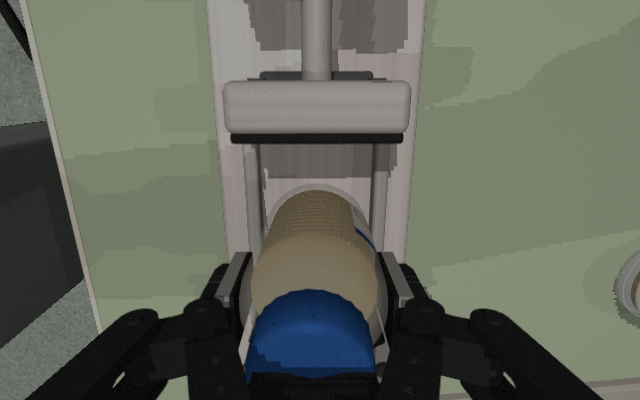

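The bottle hangs over the bed: jaw face at row 138 (columns 231 to 403), rails either side of the bottle. I measure the centring within this same image.

```bash
python3 - <<'E'
from h import *
ci=np.load("pics/w3.npz"); p=ci["p"]; W=cloud(ci,ci["d"])
for v in (160,185):
    print(v,[(u,int(W[2,v,u]),int(W[0,v,u])) for u in list(range(240,272,3))+list(range(360,396,3))])
# plate edges
for v in (60,160,200):
    g=np.convolve(p[v,:,1].astype(float)-p[v,:,2],np.ones(3)/3,'same'); i=np.where(g[180:450]<3)[0]+180
    print(v,ray(ci,i.min(),v,12).round(1)[:2],ray(ci,i.max(),v,12).round(1)[:2])
print("jaw face",ray(ci,np.array([231,403.]),np.array([143,143.]),68).round(1))
print("glass foot",[ [int(W[k,v,u]) for k in range(3)] for v in (200,) for u in range(262,372,8)])
print(np.array(ci["world_from_camera"])[:3,3])
E
```

```text
160 [(240, 12, 449), (243, 22, 453), (246, 24, 455), (249, 24, 457), (252, 24, 459), (255, 24, 460), (258, 19, 461), (261, 12, 462), (264, 11, 463), (267, 11, 465), (270, 11, 467), (360, 10, 520), (363, 12, 521), (366, 12, 523), (369, 11, 525), (372, 14, 526), (375, 24, 526), (378, 23, 528), (381, 25, 529), (384, 25, 531), (387, 25, 533), (390, 13, 537), (393, 12, 539)]
185 [(240, 11, 448), (243, 11, 450), (246, 24, 454), (249, 25, 456), (252, 24, 458), (255, 25, 459), (258, 24, 461), (261, 13, 461), (264, 11, 462), (267, 12, 464), (270, 11, 466), (360, 12, 520), (363, 10, 522), (366, 11, 524), (369, 11, 526), (372, 19, 526), (375, 24, 527), (378, 25, 528), (381, 25, 530), (384, 25, 532), (387, 23, 534), (390, 11, 538), (393, 10, 540)]
60 [437.7 197.5] [551.7 196.1]
160 [437.4 142.6] [551.4 141.2]
200 [436.9 117.9] [551.4 116.5]
jaw face [[458.6 530.7]
 [161.  160.1]
 [ 68.   68. ]]
glass foot [[461, 118, 13], [466, 117, 11], [473, 125, 35], [479, 130, 51], [483, 132, 58], [487, 133, 63], [491, 133, 63], [494, 134, 64], [498, 133, 62], [502, 132, 60], [506, 130, 54], [511, 127, 45], [519, 116, 11], [524, 116, 11]]
[493.6305883  183.20948473 214.99011633]
```

>>> jog_arm(moves=[{"claw":0.4,"translation":[0.2,0.12,0],"spin":0},{"claw":0.4,"translation":[0,0,0.8],"spin":0},{"claw":0.4,"translation":[0,0,0.8],"spin":0},{"claw":0.4,"translation":[0,0,0.3],"spin":0},{"claw":0.4,"translation":[0,0,0.1],"spin":0},{"claw":0.4,"translation":[0,0,0],"spin":0}])

```text
clock: 6.75
tcp_pos: [495.3, 107.6, 52.3]
ee_rot: [180.0, 0.0, 89.3]
ft_force: [-0.2, 0.1, -1.7]
grip_width: 0.629
grasp_force: 63.3
```

No contact yet; creep down.

>>> jog_arm(moves=[{"claw":0.4,"translation":[0,0,0.1],"spin":0},{"claw":0.4,"translation":[0,0,0.1],"spin":0},{"claw":0.4,"translation":[0,0,0],"spin":0}])

```text
clock: 7.12
tcp_pos: [495.4, 107.7, 52.0]
ee_rot: [179.9, 0.0, 89.3]
ft_force: [-7.7, -1.8, 25.8]
grip_width: 0.626
grasp_force: 66.1
```

>>> jog_arm(moves=[{"claw":0.4,"translation":[0,0,-0.15],"spin":0},{"claw":0.7,"translation":[0,0,0],"spin":0},{"claw":0.9,"translation":[0,0,0],"spin":0},{"claw":1,"translation":[0,0,0],"spin":0},{"claw":1,"translation":[0,0,0],"spin":0},{"claw":1,"translation":[0,0,-2],"spin":0},{"claw":1,"translation":[0,0,-5],"spin":0},{"claw":1,"translation":[0,0,-6],"spin":0},{"claw":1,"translation":[0,0,-5],"spin":0},{"claw":1,"translation":[0,0,-2],"spin":0}])

```text
clock: 8.38
tcp_pos: [496.3, 108.1, 255.0]
ee_rot: [179.7, -0.1, 89.3]
ft_force: [-0.5, -0.4, -0.7]
grip_width: 1.0
grasp_force: 0.0
```

```bash
python3 - <<'E'
from h import *
s=arm.read_state(); print(s["clock"],s["tcp_pos"],s["ee_rot"],s["ft_force"],s["grip_width"])
p,d,ci=snap("wrist"); cv2.imwrite("pics/w4.png",p); np.savez("pics/w4.npz",p=p,d=d,mtx=ci["mtx"],k1=ci["k1"],world_from_camera=ci["world_from_camera"])
E
```

```text
8.375 [496.294806   108.05734444 254.98749   ] [ 1.79749008e+02 -5.05637558e-02  8.92966607e+01] [-0.49169923 -0.35961508 -0.65860585] 1.000463711638466
```

View pics/w4.png

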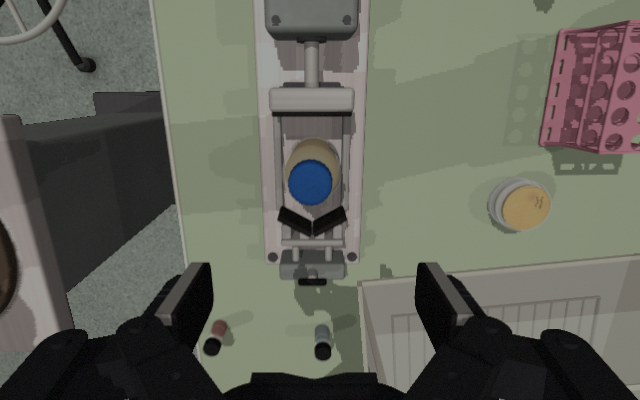

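The bottle stands upright on the bed, cap at (311,182), with the V below at row ~220 and the jaw above at row ~112. Next, over to the crank.

>>> jog_arm(moves=[{"claw":1,"translation":[2,0.2,0],"spin":0},{"claw":1,"translation":[4,0.2,0],"spin":0},{"claw":1,"translation":[5,0.2,0],"spin":0},{"claw":1,"translation":[4.5,0.2,0],"spin":0},{"claw":1,"translation":[3,0.2,1],"spin":0},{"claw":1,"translation":[1,0.1,1],"spin":0},{"claw":1,"translation":[0,0,0],"spin":0}])

```text
clock: 9.3
tcp_pos: [508.0, 301.7, 230.2]
ee_rot: [-179.9, 0.1, 89.3]
ft_force: [-0.9, -0.3, 1.0]
grip_width: 1.004
grasp_force: 0.0
```

```bash
python3 - <<'E'
from h import *
s=arm.read_state(); print(s["clock"],s["tcp_pos"],s["ee_rot"],s["ft_force"])
p,d,ci=snap("wrist"); cv2.imwrite("pics/w5.png",p); np.savez("pics/w5.npz",p=p,d=d,mtx=ci["mtx"],k1=ci["k1"],world_from_camera=ci["world_from_camera"])
W=cloud(ci,d); m=(W[2]>100)&(W[2]<160); m[240:]&=False
n,l,st,c=cv2.connectedComponentsWithStats(m.astype(np.uint8))
for i in range(1,n):
    if st[i,4]>30:
        t=(l==i)&(W[2]>134); print(st[i],c[i].round(),"top",np.array([(np.nanmin(W[k][t])+np.nanmax(W[k][t]))/2 for k in range(3)]) if t.any() else "", np.nanmedian(W[:,l==i],axis=1).round(1))
E
```

```text
9.3 [508.0474092  301.69419871 230.18303671] [-1.79869949e+02  9.93473663e-02  8.93341708e+01] [-0.89380083 -0.28527102  1.02122539]
[306 153  28  36 816] [320. 171.] top [510.73514763 320.31707758 138.49096199] [511.  324.  138.8]
```

View pics/w5.png

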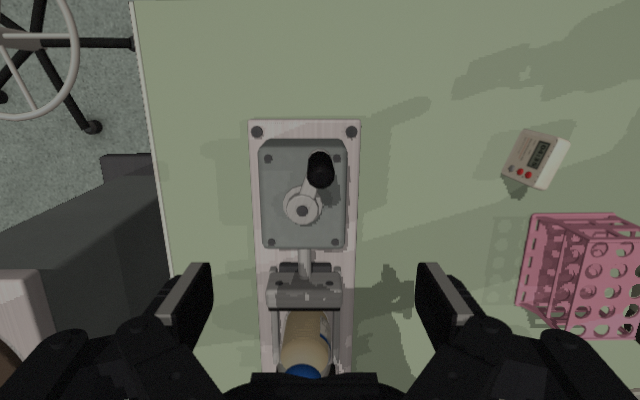

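The black grip's top is near (320,172), the hub at (303,208), with the bottle below the jaw.

```bash
python3 - <<'E'
from h import *
ci=np.load("pics/w5.npz"); p=ci["p"]; W=cloud(ci,ci["d"])
m=(W[2]>100)&(W[2]<160); m[240:]=False
vs,us=np.where(m); print("col",us.min(),us.max(),"rows",vs.min(),vs.max())
R=(us.max()-us.min()+1)/2; u0=(us.max()+us.min())/2; v0=vs.max()-R+.5
G=ray(ci,u0,v0,141); print("grip top",u0,v0,G.round(1))
print("hub z",W[2,203:214:3,297:310:4].round())
m2=(W[2]>84)&(W[2]<110); m2[:195]=0;m2[225:]=0; m2[:,:280]=0;m2[:,330:]=0
hz=np.nanmedian(W[2,205:211,300:306])
A=ray(ci,303,208,hz); print("hub",hz,A.round(1),"dist",np.hypot(*(G-A)[:2]))
B=ray(ci,np.array([258,351,270,336.]),np.array([131,131,242,242.]),np.array([12,12,70,70.])); print(B.round(1))
E
```

```text
col 306 333 rows 153 188
grip top 319.5 174.5 [510.7 322.3 141. ]
hub z [[88. 88. 88. 88.]
 [87. 91. 89. 88.]
 [91. 90. 91. 88.]
 [91. 90. nan 88.]]
hub 90.66580409362899 [497.  280.6  90.7] dist 43.88663211498305
[[449.8 544.5 464.3 526.7]
 [336.4 335.4 239.6 238.9]
 [ 12.   12.   70.   70. ]]
```

>>> jog_arm(moves=[{"claw":1,"translation":[1,0.2,1.5],"spin":0},{"claw":1,"translation":[1.06,0.1,3.5],"spin":0},{"claw":1,"translation":[0,0,4],"spin":0},{"claw":1,"translation":[0,0,3],"spin":0},{"claw":1,"translation":[0,0,1.1],"spin":0},{"claw":0.6,"translation":[0,0,0],"spin":0},{"claw":0.4,"translation":[0,0,0],"spin":0},{"claw":0.1,"translation":[0,0,0],"spin":0},{"claw":0.1,"translation":[0,0,0],"spin":0},{"claw":0.1,"translation":[0,0,0],"spin":0}])

```text
clock: 10.6
tcp_pos: [512.6, 323.3, 101.8]
ee_rot: [179.9, -0.1, 89.3]
ft_force: [0.7, -1.0, 6.2]
grip_width: 0.213
grasp_force: 58.4
```

```bash
cat > crk.py <<'E'
import sys,numpy as np
t0,step,n=map(float,sys.argv[1:4]); 
th=np.radians(t0-step*np.arange(n+1)); P=np.round(4.5*np.c_[np.sin(th),np.cos(th)],2); print(np.diff(P,axis=0).round(2).tolist())
E
python3 crk.py 71.3 15 24
```

```text
[[-0.52, 1.06], [-0.77, 0.88], [-0.98, 0.65], [-1.11, 0.38], [-1.17, 0.08], [-1.15, -0.23], [-1.06, -0.52], [-0.88, -0.77], [-0.65, -0.98], [-0.38, -1.11], [-0.08, -1.17], [0.23, -1.15], [0.52, -1.06], [0.77, -0.88], [0.98, -0.65], [1.11, -0.38], [1.17, -0.08], [1.15, 0.23], [1.06, 0.52], [0.88, 0.77], [0.65, 0.98], [0.38, 1.11], [0.08, 1.17], [-0.23, 1.15]]
```

>>> jog_arm(moves=[{"claw":0.1,"translation":[-0.52,1.06,0],"spin":0},{"claw":0.1,"translation":[-0.77,0.88,0],"spin":0},{"claw":0.1,"translation":[-0.98,0.65,0],"spin":0}])

```text
clock: 10.98
tcp_pos: [536.7, 302.7, 101.8]
ee_rot: [-180.0, -0.2, 89.4]
ft_force: [-4.7, 4.9, 5.2]
grip_width: 0.213
grasp_force: 58.7
```

>>> jog_arm(moves=[{"claw":0.1,"translation":[-1.11,0.38,0],"spin":0},{"claw":0.1,"translation":[-1.17,0.08,0],"spin":0},{"claw":0.1,"translation":[-1.15,-0.23,0],"spin":0},{"claw":0.1,"translation":[-1.06,-0.52,0],"spin":0},{"claw":0.1,"translation":[-0.88,-0.77,0],"spin":0},{"claw":0.1,"translation":[-0.65,-0.98,0],"spin":0}])

```text
clock: 11.72
tcp_pos: [518.5, 241.2, 102.0]
ee_rot: [179.7, -0.2, 89.3]
ft_force: [6.1, 4.8, -0.4]
grip_width: 0.214
grasp_force: 58.7
```

>>> jog_arm(moves=[{"claw":0.1,"translation":[-0.38,-1.11,0],"spin":0},{"claw":0.1,"translation":[-0.08,-1.17,0],"spin":0},{"claw":0.1,"translation":[0.23,-1.15,0],"spin":0},{"claw":0.1,"translation":[0.52,-1.06,0],"spin":0},{"claw":0.1,"translation":[0.77,-0.88,0],"spin":0},{"claw":0.1,"translation":[0.98,-0.65,0],"spin":0},{"claw":0.1,"translation":[1.11,-0.38,0],"spin":0},{"claw":0.1,"translation":[1.17,-0.08,0],"spin":0},{"claw":0.1,"translation":[1.15,0.23,0],"spin":0}])

```text
clock: 12.85
tcp_pos: [454.2, 294.5, 101.6]
ee_rot: [180.0, 0.1, 89.3]
ft_force: [-1.5, -6.4, 13.1]
grip_width: 0.217
grasp_force: 59.9
```

>>> jog_arm(moves=[{"claw":0.1,"translation":[1.06,0.52,0],"spin":0},{"claw":0.1,"translation":[0.88,0.77,0],"spin":0},{"claw":0.1,"translation":[0.65,0.98,0],"spin":0},{"claw":0.1,"translation":[0.38,1.11,0],"spin":0},{"claw":0.1,"translation":[0.08,1.17,0],"spin":0},{"claw":0.1,"translation":[-0.23,1.15,0],"spin":0}])

```text
clock: 13.6
tcp_pos: [510.5, 324.1, 101.7]
ee_rot: [-179.9, -0.0, 89.4]
ft_force: [-7.7, -1.5, 10.1]
grip_width: 0.217
grasp_force: 59.9
```

>>> jog_arm(moves=[{"claw":0.1,"translation":[-0.52,1.06,0],"spin":0},{"claw":0.1,"translation":[-0.77,0.88,0],"spin":0},{"claw":0.1,"translation":[-0.98,0.65,0],"spin":0},{"claw":0.1,"translation":[-1.11,0.38,0],"spin":0},{"claw":0.1,"translation":[-1.17,0.08,0],"spin":0},{"claw":0.1,"translation":[-1.15,-0.23,0],"spin":0},{"claw":0.1,"translation":[-1.06,-0.52,0],"spin":0},{"claw":0.1,"translation":[-0.88,-0.77,0],"spin":0},{"claw":0.1,"translation":[-0.65,-0.98,0],"spin":0}])

```text
clock: 14.72
tcp_pos: [518.5, 241.2, 102.0]
ee_rot: [179.7, -0.2, 89.3]
ft_force: [5.8, 5.1, -0.6]
grip_width: 0.215
grasp_force: 58.9
```

>>> jog_arm(moves=[{"claw":0.1,"translation":[-0.38,-1.11,0],"spin":0},{"claw":0.1,"translation":[-0.08,-1.17,0],"spin":0},{"claw":0.1,"translation":[0.23,-1.15,0],"spin":0},{"claw":0.1,"translation":[0.52,-1.06,0],"spin":0},{"claw":0.1,"translation":[0.77,-0.88,0],"spin":0},{"claw":0.1,"translation":[0.98,-0.65,0],"spin":0}])

```text
clock: 15.48
tcp_pos: [457.6, 259.5, 101.7]
ee_rot: [179.9, 0.1, 89.2]
ft_force: [2.8, -6.2, 11.1]
grip_width: 0.21
grasp_force: 59.9
```

>>> jog_arm(moves=[{"claw":0.1,"translation":[1.11,-0.38,0],"spin":0},{"claw":0.1,"translation":[1.17,-0.08,0],"spin":0},{"claw":0.1,"translation":[1.15,0.23,0],"spin":0}])

```text
clock: 15.85
tcp_pos: [454.2, 294.5, 101.6]
ee_rot: [180.0, 0.1, 89.3]
ft_force: [-2.1, -6.3, 12.6]
grip_width: 0.216
grasp_force: 60.2
```

>>> jog_arm(moves=[{"claw":0.1,"translation":[1.06,0.52,0],"spin":0},{"claw":0.1,"translation":[0.88,0.77,0],"spin":0},{"claw":0.1,"translation":[0.65,0.98,0],"spin":0}])

```text
clock: 16.23
tcp_pos: [476.6, 321.1, 101.6]
ee_rot: [-180.0, 0.1, 89.3]
ft_force: [-5.4, -4.7, 12.2]
grip_width: 0.216
grasp_force: 60.1
```

>>> jog_arm(moves=[{"claw":0.1,"translation":[0.38,1.11,0],"spin":0},{"claw":0.1,"translation":[0.08,1.17,0],"spin":0},{"claw":0.1,"translation":[-0.23,1.15,0],"spin":0}])

```text
clock: 16.6
tcp_pos: [510.5, 324.1, 101.7]
ee_rot: [-179.9, -0.0, 89.4]
ft_force: [-7.7, -0.7, 10.6]
grip_width: 0.213
grasp_force: 60.0
```

>>> jog_arm(moves=[{"claw":0.1,"translation":[-0.52,1.06,0],"spin":0},{"claw":0.1,"translation":[-0.77,0.88,0],"spin":0},{"claw":0.1,"translation":[-0.98,0.65,0],"spin":0}])

```text
clock: 16.98
tcp_pos: [536.6, 302.7, 101.8]
ee_rot: [-180.0, -0.2, 89.4]
ft_force: [-5.5, 5.7, 5.0]
grip_width: 0.212
grasp_force: 59.6
```

>>> jog_arm(moves=[{"claw":0.1,"translation":[-1.11,0.38,0],"spin":0},{"claw":0.1,"translation":[-1.17,0.08,0],"spin":0},{"claw":0.1,"translation":[-1.15,-0.23,0],"spin":0}])

```text
clock: 17.35
tcp_pos: [540.4, 268.2, 102.0]
ee_rot: [179.8, -0.3, 89.4]
ft_force: [0.6, 6.8, 1.3]
grip_width: 0.217
grasp_force: 59.0
```

>>> jog_arm(moves=[{"claw":0.1,"translation":[-1.06,-0.52,0],"spin":0},{"claw":0.1,"translation":[-0.88,-0.77,0],"spin":0},{"claw":0.1,"translation":[-0.65,-0.98,0],"spin":0}])

```text
clock: 17.73
tcp_pos: [518.6, 241.2, 102.0]
ee_rot: [179.7, -0.2, 89.3]
ft_force: [4.8, 5.3, -0.6]
grip_width: 0.215
grasp_force: 59.0
```

>>> jog_arm(moves=[{"claw":0.1,"translation":[-0.38,-1.11,0],"spin":0},{"claw":0.1,"translation":[-0.08,-1.17,0],"spin":0},{"claw":0.1,"translation":[0.23,-1.15,0],"spin":0}])

```text
clock: 18.1
tcp_pos: [484.9, 237.6, 101.9]
ee_rot: [179.7, -0.1, 89.2]
ft_force: [8.9, -1.6, 0.8]
grip_width: 0.215
grasp_force: 59.1
```

>>> jog_arm(moves=[{"claw":0.1,"translation":[0.52,-1.06,0],"spin":0},{"claw":0.1,"translation":[0.77,-0.88,0],"spin":0}])

```text
clock: 18.35
tcp_pos: [465.3, 249.1, 101.8]
ee_rot: [179.8, 0.1, 89.1]
ft_force: [7.3, -7.5, 7.8]
grip_width: 0.216
grasp_force: 59.8
```

>>> jog_arm(moves=[{"claw":0.1,"translation":[0.98,-0.65,0],"spin":0}])

```text
clock: 18.48
tcp_pos: [458.2, 258.4, 101.7]
ee_rot: [179.8, 0.2, 89.1]
ft_force: [4.5, -11.0, 11.1]
grip_width: 0.213
grasp_force: 60.2
```

>>> jog_arm(moves=[{"claw":0.1,"translation":[0,0,0],"spin":0},{"claw":0.1,"translation":[0,0,0],"spin":0}])

```text
clock: 18.73
tcp_pos: [457.3, 260.0, 101.7]
ee_rot: [179.9, 0.1, 89.2]
ft_force: [0.6, -5.7, 10.1]
grip_width: 0.218
grasp_force: 60.1
```

>>> jog_arm(moves=[{"claw":0.3,"translation":[0,0,0],"spin":0},{"claw":0.5,"translation":[0,0,0],"spin":0},{"claw":0.6,"translation":[0,0,0],"spin":0},{"claw":0.6,"translation":[0,0,0],"spin":0},{"claw":0.6,"translation":[0,0,-1.5],"spin":0},{"claw":0.6,"translation":[0,0,-4],"spin":0},{"claw":0.6,"translation":[0,0,-5],"spin":0},{"claw":0.6,"translation":[0,0,-3],"spin":0},{"claw":0.6,"translation":[0,0,-1],"spin":0},{"claw":0.6,"translation":[0,0,0],"spin":0}])

```text
clock: 19.98
tcp_pos: [456.5, 261.1, 246.2]
ee_rot: [179.9, -0.0, 89.3]
ft_force: [-0.1, 0.3, -0.9]
grip_width: 0.599
grasp_force: 0.0
```

```bash
python3 - <<'E'
from h import *
s=arm.read_state(); print(s["clock"],s["tcp_pos"],s["ft_force"],s["grip_width"],s["joint_velocities"].round(1))
p,d,ci=snap("top"); q,_,_=snap("wrist")
a=cv2.resize(p[190:275,170:390],(800,309),interpolation=cv2.INTER_CUBIC); b=cv2.resize(q,(460,288))
o=np.zeros((600,800,3),np.uint8); o[:309]=a; o[310:598,:460]=b; cv2.imwrite("pics/end.png",o)
E
```

```text
19.975 [456.49518297 261.12127674 246.21774814] [-0.14245772  0.2834996  -0.89248541] 0.5989869472474612 [-0.3  1.5  0.4  1.7  0.4 -0.8 -0.4]
```

View pics/end.png

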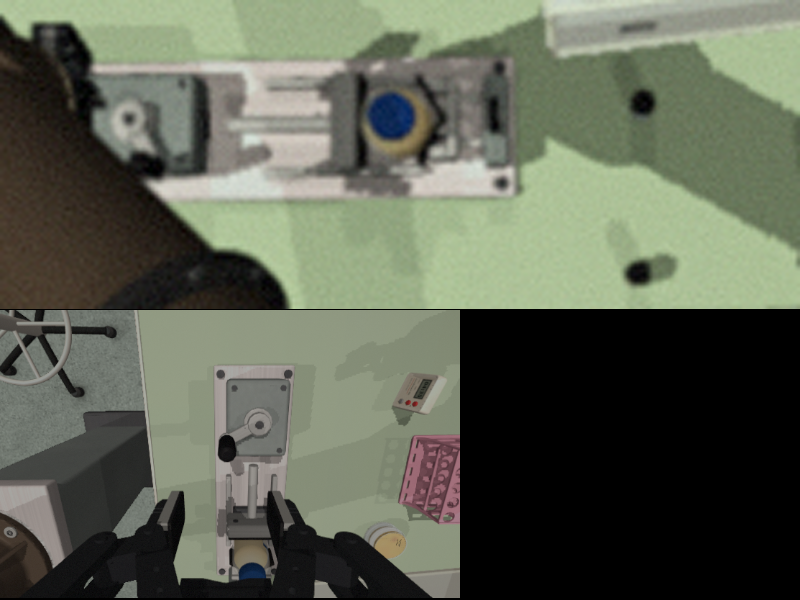

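The bottle, cap at (390,115), is held upright between the jaw and the V. The crank stands free, and the vials haven't moved. I'm handing in.

```bash
python3 -c "
from rig import ticket
print(ticket.finish_job())"
```

```text
the job is handed in; nothing more can be done
None
```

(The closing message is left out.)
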